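# Park the mini drill on its balance arm and snap the keeper shut

### The arm

A 6-joint arm with a two-finger parallel gripper is mounted at the origin on a cart in front of the work surface, level with it; the furniture and walls round the work are solid. World frame = base frame: x ahead of the robot, y to its left, z up, the work surface at z = 0. Lengths are in m, angles in rad, forces in N, time in s.
With the tool pointing down it reaches from about 0.425 to 0.95 m from the base axis. Payload 3.5 kg.
Tool frame: the origin (TCP) lies midway between the tips of the shut fingers; the grasp point (between the pads) lies ctrl.hold_point_z behind it (ctrl.hold_point_z is the distance from the TCP to the grasp point, in m); z points along the fingers, x is the direction in which the jaws open and shut, and the axes are right-handed (so a half turn about z gives the same grasp; the last joint's range is limited). The gripper opens to 85 mm and grips with 20 to 120 N. Pads are 22 mm wide; open, the fingers measure 114 mm over their backs; the gripper's body (76 mm by 85 mm) begins 54 mm behind the grasp point. The pads swing forward as they close: fully open they stand 13 mm farther back than shut.
Start: joints at [-1.291, 0.286, 1.577, -0, 1.279, -0.15], TCP at [0.281, -0.614, 0.231] pointing down, gripper open.
Joint ranges: [-2.77, 2.77], [-0.9, 2.22], [0.21, 2.48], [-1.53, 4.67], [0.24, 2.81], [-2.84, 2.84]. Speed limits (rad/s): [2.79, 2.79, 3.14, 3.14, 3.14, 3.14].

### API

Orientations are given as a unit quaternion [x, y, z, w].
In Python, from plant import ctrl gives the robot as it stands.
- The arm moves only by the tool step_arm, never from a script. Its arguments are lists of equal length, an entry for each row: "gripper": the gripper's target within -1 to 1 (shut at 1, half-way at 0, fully open at -1); "linear": the shift along the tool's x, y, z in m, a list of three; "delta_rot": the turn, a rotation vector about the tool's x, y, z in degrees, a list of three. A call has 1 to 20 rows; each row is the pose to reach, as a shift and turn from the pose commanded when the call began, along the tool's axes at that moment; what a row does not reach only later rows make up. A row lasts 1/8 s, in which the tool goes at most 62.5 mm and 10.7 degrees, less where a joint would pass 70% of its speed; a pose out of reach is approached as far as the arm can. A call with a gripper value outside its range is refused whole. The fingers move at their own pace and stop on an object; "grip_force" is the grip in N (left out, the last holds). Time passes only in rows, so rows that repeat a pose let the fingers close. It gives the time, the measured TCP pose, the force and the opening at its end, in the units of the state.
- ctrl.get_state(): the state, without advancing time (a new reading comes with each control period).
- ctrl.read_camera(name): name is "scene" or "top" or "wrist"; returns a dict with "frame" (420x560x3 uint8, red, green, blue), "fx", "fy", "cx", "cy" (pixels), "view" (4x4, takes a point from world to camera coordinates). Camera axes: x right, y down, z forward; pixel columns grow to the right and rows downward; lengths in m; the calibration is good to about 2 mm. A picture is of the moment at which its call begins. There is no depth.
- ctrl.sign_off(): hands the job in, once; it reports no verdict.
The state is a dict: "time": time; "qpos": joint angles; "dq": joint speeds; "joint_efforts": joint torques, N m; "eef_pos": TCP position; "tcp_rot": TCP orientation; "contact_force": force on the tool from outside, world axes, zero at the start; "wrist_torque": the same for the moment, N m; "opening": opening from 0.0 (shut) to 1.0 (fully open).
Only numpy, scipy, OpenCV 4.12 (cv2) and the standard library are available. Lean on these libraries where they do the work, as an engineer would, in place of code of your own. Each camera call takes 0.05 s, during which the arm holds its last target. There are 200 camera calls.

### The job

Lay the mini drill in the cradle of the spring-balanced arm, chuck pointing away from the stand; let the arm take the weight gradually and let go only once it has settled. Then swing the blue keeper over the drill and press its red tab down, firmly but with no more force than it needs, until the detent clicks and holds the keeper fully shut. Ease off slowly, so that the arm never drops or springs up by itself, and leave the two bottles standing where they are.

Things in the scene. Friction and masses are not known exactly. Their poses are not given: they have to be found in the camera images.
- stand: Fixed stand of the balance arm: dark steel foot 100 x 90 mm with an aluminium column 157 mm high at its origin (on the table). Its -y axis points outward along the arm, from the column to the cradle. The arm (two parallel bars, 160 mm long, pivot 115 mm above the table) keeps the cradle level and parallel to the stand at every height.
- balance_arm (a joint): Swing of the arm, rad: about 0 when up and empty (0.25 rad above level), growing as the cradle sinks. Sprung and lightly damped: at the cradle about 6 N per 100 mm of sinking; the drill's weight sinks it 20 to 50 mm. A hidden set screw stops it at a value that differs each time, between 0.42 and 0.60 (70 to 95 mm below its empty height). Let go suddenly it bounces.
- cradle_seat (a point): Point on the saddle floor, midway between the two black saddles, where the drill's origin belongs; axes as the stand's (-y outward, z up). Saddles are 84 mm apart, 16 mm long, with a slot 26 mm wide between walls 11 mm high that flare outward above, to 20 mm; between the saddles, for 65 mm, there is only a spine 18 mm wide whose top is 10 mm under this point, so fingers can reach down beside the drill.
- keeper (a joint): Angle of the blue keeper, rad: 0 = fully shut, 1.8 to 2.05 at the start (leaning back over the arm). Its hinge is stiff enough to keep it there; tipped forward below about 1.1 it falls by its weight and comes to rest ajar at about 0.08, its nib on the sprung detent. From there about 10 to 15 N straight down on the tab pushes it past the detent to 0, but the arm yields under the hand until it meets its stop, and jumps up a few mm as the detent clicks.
- keeper_hinge (a point): Hinge axis of the keeper (along x of the stand), 78 mm from cradle_seat towards the stand and 29 mm above it. The keeper is a trough 43 mm wide, 11 mm deep with a 4 mm top, reaching 186 mm outward from here when shut.
- keeper_tab (a point): Middle of the upper face of the red press tab, 36 x 36 mm, at the keeper's free end, 168 mm from the hinge axis. When the keeper leans back this face looks towards the stand.
- mini_drill: Pen-shaped motor drill, white and black, 124 mm long, 23 mm thick, 0.14 to 0.28 kg, lying on the table. Origin: middle of its underside; long axis y, chuck towards its -y; grip it at the middle across x.
- drill_nose (a point): Chuck end of the drill, on its axis, 62 mm from its middle.
- patina_bottle: Bystander: blue bottle with white cap, 30 x 42 x 81 mm high, origin at the middle of its foot.
- glue_red: Bystander: black and red glue bottle, 23 x 32 x 83 mm high, origin at the middle of its foot.
Not all that is in view belongs to the job. Leave any turquoise look-alike of the mini_drill alone.

How it is judged:
By the outcome, as a careful person would: the job done as asked, in the order asked, and still so for the second after the job is handed in, with the robot touching nothing.
It also fails if it takes over 72 s, if anything falls off the work surface, if the arm or the gripper's body presses on something with over 40 N, if the wrist force passes 120 N, or if a joint passes its speed limit or range.

## Working session

There is one attempt and no reset: what is moved stays moved. The work goes in short steps, Python scripts to look and compute and a tool call to move; the robot and the scene stay as the last step left them, time stands still between calls to the robot, and variables do not carry over. Pictures are saved under pics/ and viewed, on a budget of 10 in all, crops included, one or two more only if the job needs it, and the job is handed in when it is done.

Besides the shell and the picture viewer there is one more tool, called after "Request:" as name(argument=value, ...) on one line, values as JSON. step_arm: Moves the arm, as the interface text tells. Its arguments: {"type":"object","properties":{"gripper":{"type":"array"},"linear":{"type":"array"},"delta_rot":{"type":"array"},"grip_force":{"type":"number"}},"required":["gripper","linear","delta_rot"]}

```bash
mkdir -p pics; ls; cat > h.py <<'E'
import numpy as np, cv2, pickle
from plant import ctrl
from scipy.spatial.transform import Rotation as R
def snap(cam,name,crop=None,s=1):
    d=ctrl.read_camera(cam); pickle.dump(d,open(f'pics/{name}.pkl','wb'))
    save(d,name,crop,s)
def save(d,name,crop=None,s=1):
    f=d['frame'][...,::-1]
    if crop: x0,y0,x1,y1=crop; f=f[y0:y1,x0:x1]
    if s!=1: f=cv2.resize(f,None,fx=s,fy=s,interpolation=cv2.INTER_CUBIC)
    cv2.imwrite(f'pics/{name}.png',f)
def ld(name): return pickle.load(open(f'pics/{name}.pkl','rb'))
def ray(d,u,v):
    V=np.array(d['view']); r=V[:3,:3].T@np.array([(u-d['cx'])/d['fx'],(v-d['cy'])/d['fy'],1]); c=-V[:3,:3].T@V[:3,3]
    return c,r/np.linalg.norm(r)
def onz(d,u,v,z):
    c,r=ray(d,u,v); return c+r*(z-c[2])/r[2]
def tri(obs):
    A=np.zeros((3,3));b=np.zeros(3)
    for d,u,v in obs:
        c,r=ray(d,u,v);P=np.eye(3)-np.outer(r,r);A+=P;b+=P@c
    return np.linalg.solve(A,b)
def proj(d,p):
    V=np.array(d['view']);q=V[:3,:3]@np.array(p)+V[:3,3];return np.round([d['fx']*q[0]/q[2]+d['cx'],d['fy']*q[1]/q[2]+d['cy']],1)
def totool(dw):
    s=ctrl.get_state(); return R.from_quat(s['tcp_rot']).inv().apply(dw)
E
python3 - <<'E'
from h import *
snap('scene','s0'); snap('top','t0')
a=np.vstack([cv2.imread('pics/s0.png')]);
b=cv2.imread('pics/t0.png')
s=ctrl.get_state(); print({k:np.round(v,3) for k,v in s.items()}, ctrl.hold_point_z)
for n in('s0','t0'):
    d=ld(n); print(d['fx'],-np.array(d['view'])[:3,:3].T@np.array(d['view'])[:3,3])
cv2.imwrite('pics/both.png',cv2.resize(np.vstack([a,b]),(560,840))[:, :])
E
```

```text
pics
{'time': np.float64(0.1), 'qpos': array([-1.291,  0.287,  1.578,  0.   ,  1.279, -0.15 ]), 'dq': array([ 0.   , -0.   , -0.004, -0.001, -0.   ,  0.001]), 'joint_efforts': array([-0.000e+00, -4.073e+01, -2.937e+01, -0.000e+00,  3.000e-03,
        0.000e+00]), 'eef_pos': array([ 0.281, -0.613,  0.23 ]), 'tcp_rot': array([ 0.842, -0.54 , -0.001, -0.001]), 'contact_force': array([-0.674,  0.18 ,  0.104]), 'wrist_torque': array([ 0.002,  0.027, -0.025]), 'opening': np.float64(1.0)} 0.0187
409.13142863829165 [-0.4815947  -0.92216053  0.69398287]
541.4806304574474 [-0.44857923 -0.3297142   1.69159351]
```

View pics/s0.png

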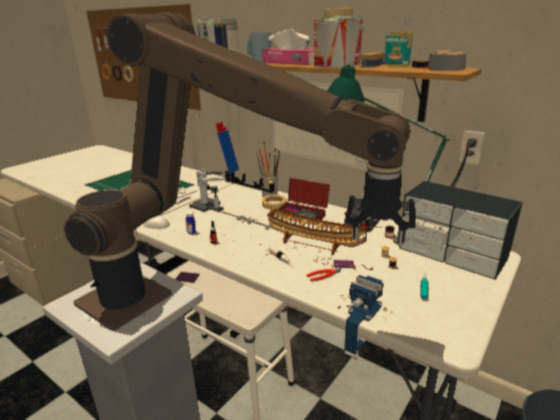

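View pics/t0.png

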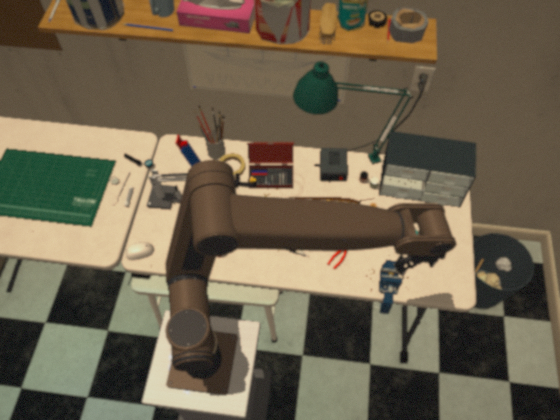

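Scene: a white/black pen (278,256) is the drill candidate, with the turquoise look-alike at (425,287); bottles at (191,224) and (213,232). The blue keeper with its red end is near (226,145), and the stand at about (205,190). I'll take a closer crop.

```bash
python3 - <<'E'
from h import *
a=ld('s0');b=ld('t0')
A=cv2.resize(a['frame'][115:275,165:325,::-1],(600,600),interpolation=cv2.INTER_CUBIC)
save(a,'c1',(160,110,320,280),5 and 4.0)
E
python3 -c "
import cv2;print(cv2.imread('pics/c1.png').shape)
im=cv2.imread('pics/c1.png');cv2.imwrite('pics/c1.png',im[:600])"
```

```text
(680, 640, 3)
```

View pics/c1.png

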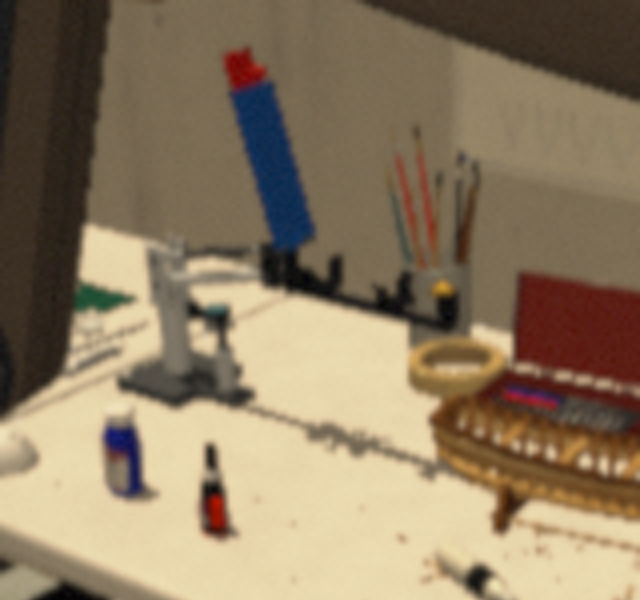

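The crop confirms the stand column foot at about (203,206), saddles at about (242,179) and (260,183), hinge near (231,172), and the tab at (221,127). Drill candidate (278,254) is white/black, so I choose it over the turquoise one. Next, rough positions.

```bash
python3 - <<'E'
from h import *
a=ld('s0');b=ld('t0')
for n,u,v,z in [('foot',203,204,0),('coltop',203,171,.157),('drill',278,256,.012),('drillL',268,249,.012),('drillR',290,263,.012),('blue',191,234,0),('glue',213,243,0),('seatinner',242,180,.16),('seatouter',261,185,.16),('teal',425,287,0.01)]:
    p=onz(a,u,v,z);print(n,p.round(3),'top px',proj(b,p))
s=ctrl.get_state();print(R.from_quat(s['tcp_rot']).as_matrix().round(2))
w=ctrl.read_camera('wrist');V=np.array(w['view']);c=-V[:3,:3].T@V[:3,3];print(c,V[2,:3],w['fx'])
M=R.from_quat(s['tcp_rot']).as_matrix();print('cam in tool',M.T@(c-s['eef_pos']),M.T@V[2,:3], M.T@V[0,:3])
print(totool(np.array([.42,-.10,.30])-s['eef_pos']))
E
```

```text
foot [0.587 0.296 0.   ] top px [156.6 195.5]
coltop [0.576 0.262 0.157] top px [156.  174.4]
drill [ 0.411 -0.232  0.012] top px [291.1 251.2]
drillL [ 0.428 -0.178  0.012] top px [276.4 245.2]
drillR [ 0.399 -0.288  0.012] top px [306.7 256.2]
blue [0.372 0.134 0.   ] top px [186.3 251.1]
glue [0.369 0.019 0.   ] top px [218.2 255.4]
seatinner [0.578 0.056 0.16 ] top px [214.2 179.4]
seatouter [ 0.577 -0.037  0.16 ] top px [240.5 182.4]
teal [ 0.512 -0.67   0.01 ] top px [418.3 239.9]
[[ 0.42 -0.91 -0.  ]
 [-0.91 -0.42  0.  ]
 [-0.   -0.   -1.  ]]
[ 0.34318181 -0.58432463  0.37312511] [-0.24652267 -0.11033594 -0.96283568] 378.28081722688125
cam in tool [-0.00052452 -0.0684296  -0.14304287] [-3.62181891e-04  2.70387986e-01  9.62751373e-01] [9.99999934e-01 5.70082018e-05 3.60183889e-04]
[-0.40862362 -0.34002653 -0.0691212 ]
```

Request:
step_arm(gripper=[-1, -1, -1, -1, -1, -1, -1, -1, -1, -1, -1, -1], linear=[[-0.03, -0.03, -0.01], [-0.06, -0.06, -0.03], [-0.1, -0.1, -0.03], [-0.14, -0.14, -0.03], [-0.18, -0.18, -0.03], [-0.22, -0.22, -0.03], [-0.26, -0.26, -0.03], [-0.285, -0.295, -0.03], [-0.3, -0.31, -0.03], [-0.309, -0.318, -0.03], [-0.309, -0.318, -0.03], [-0.309, -0.318, -0.03]], delta_rot=[[0, 0, -7], [0, 0, -14], [0, 0, -21], [0, 0, -28], [0, 0, -36], [0, 0, -44], [0, 0, -52], [0, 0, -59], [0, 0, -65], [0, 0, -65], [0, 0, -65], [0, 0, -65]])

```text
time: 1.65
eef_pos: [0.4414, -0.2009, 0.2613]
tcp_rot: [1.0, -0.004, -0.0, 0.0]
contact_force: [0.9, -0.5, -1.0]
opening: 1.0
```

```bash
python3 - <<'E'
from h import *
s=ctrl.get_state();print(s['eef_pos'],s['qpos'],s['time'],s['contact_force'])
print(R.from_quat(s['tcp_rot']).as_matrix().round(3))
snap('wrist','w1');snap('top','t1');snap('scene','s1')
E
```

```text
[ 0.44136086 -0.20087793  0.26126188] [-6.36552487e-01 -1.67345948e-01  1.99716299e+00 -3.29011730e-04
  1.31181408e+00 -6.28241504e-01] 1.65 [ 0.91964452 -0.52079491 -0.99700809]
[[ 1.    -0.008 -0.   ]
 [-0.008 -1.    -0.   ]
 [-0.     0.    -1.   ]]
```

View pics/w1.png

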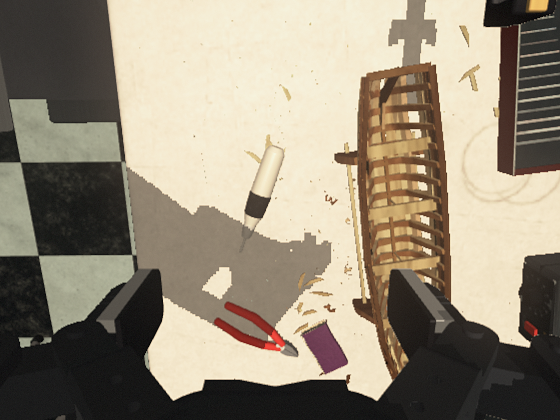

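Wrist: the drill's white tail end is at (275,150) and the chuck tip at (242,248), with its black band at (258,205); the ship hull is at right and the pliers below. Next, a crop of the stand from both other cameras.

```bash
python3 - <<'E'
from h import *
w=ld('w1');
t=onz(w,275,148,.0115);n=onz(w,241,250,.0115);print(t,n,np.linalg.norm(t-n),'mid',(t+n)/2,'dir',np.degrees(np.arctan2(*(n-t)[1::-1])))
L=onz(w,247,200,.0115);Rr=onz(w,271,206,.0115);print('width',np.linalg.norm(L-Rr))
a=ld('s1')['frame'][...,::-1];b=ld('t1')['frame'][...,::-1]
A=cv2.resize(a[110:230,180:280],None,fx=4,fy=4,interpolation=cv2.INTER_CUBIC)   # 400x480
B=cv2.resize(b[130:230,140:270],None,fx=3.0,fy=3.0,interpolation=cv2.INTER_CUBIC) # 390x300
o=np.zeros((600,800,3),np.uint8);o[:480,:400]=A;o[:300,405:795]=B
# lower right: scene bottle area
C=cv2.resize(b[230:275,160:290],None,fx=3,fy=3,interpolation=cv2.INTER_CUBIC);o[310:310+C.shape[0],405:405+C.shape[1]]=C
cv2.imwrite('pics/c2.png',o)
E
```

```text
[ 0.44137886 -0.1769012   0.0115    ] [ 0.40263895 -0.28934024  0.0115    ] 0.11892567769068033 mid [ 0.4220089  -0.23312072  0.0115    ] dir -109.0109558517767
width 0.026544825332996867
```

View pics/c2.png

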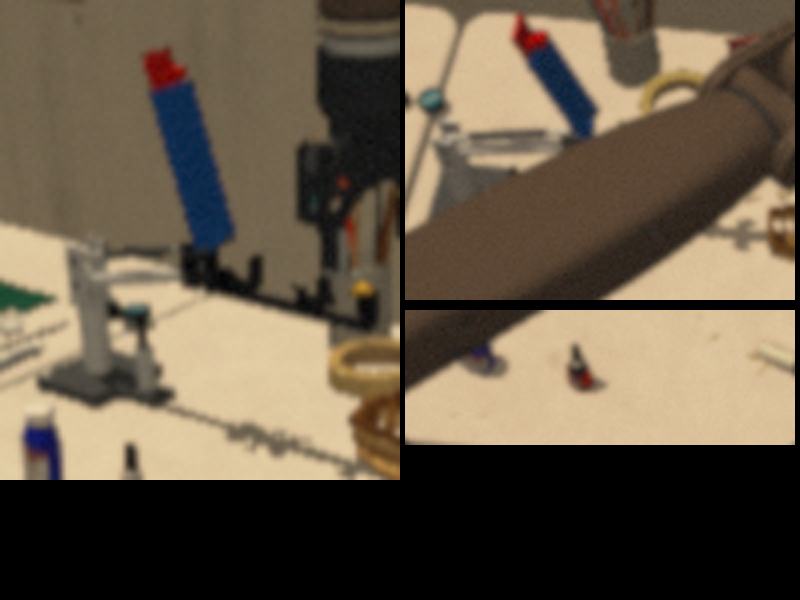

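Request:
step_arm(gripper=[-1, -1, -1, -1, -1, -1, -1, -1, -1], linear=[[-0.01, 0.015, 0.05], [-0.02, 0.034, 0.1], [-0.02, 0.034, 0.15], [-0.02, 0.034, 0.19], [-0.02, 0.034, 0.22], [-0.02, 0.034, 0.24], [-0.02, 0.034, 0.25], [-0.02, 0.034, 0.257], [-0.02, 0.034, 0.257]], delta_rot=[[0, 0, 8], [0, 0, 18.5], [0, 0, 18.5], [0, 0, 18.5], [0, 0, 18.5], [0, 0, 18.5], [0, 0, 18.5], [0, 0, 18.5], [0, 0, 18.5]])

```text
time: 2.92
eef_pos: [0.4215, -0.2343, 0.0045]
tcp_rot: [0.986, -0.164, 0.0, 0.0]
contact_force: [0.6, 0.8, 0.7]
opening: 0.999
```

Request:
step_arm(gripper=[-0.4, 0, 0.2, 0.4, 0.6, 0.8, 0.8, 0.8], linear=[[0, 0, 0], [0, 0, 0], [0, 0, 0], [0, 0, 0], [0, 0, 0], [0, 0, 0], [0, 0, 0], [0, 0, 0]], delta_rot=[[0, 0, 0], [0, 0, 0], [0, 0, 0], [0, 0, 0], [0, 0, 0], [0, 0, 0], [0, 0, 0], [0, 0, 0]], grip_force=35)

```text
time: 3.92
eef_pos: [0.4218, -0.2343, 0.0047]
tcp_rot: [0.986, -0.164, 0.0, 0.0]
contact_force: [1.0, -0.2, 4.6]
opening: 0.255
```

```bash
python3 - <<'E'
from h import *
a=ld('s1');b=ld('t1')
h=tri([(a,230,175),(b,200,174)]);t=tri([(a,221,127.5),(b,181.7,142.7)]);print('hinge',h,'tab',t)
s=ctrl.get_state();print(s['eef_pos'],s['contact_force'],s['opening'],s['qpos'])
print(R.from_quat(s['tcp_rot']).as_matrix().round(3))
E
```

```text
hinge [0.58013865 0.10898666 0.17167202] tab [0.57670871 0.13857347 0.34816893]
[ 0.4217649  -0.23430625  0.00471591] [ 0.99225554 -0.22767403  4.63126273] 0.2549883466830622 [-7.17825956e-01  1.89526129e-01  2.17172148e+00  1.54327183e-04
  7.79473162e-01 -3.88463269e-01]
[[ 0.946 -0.324  0.001]
 [-0.324 -0.946 -0.   ]
 [ 0.001  0.    -1.   ]]
```

Request:
step_arm(gripper=[0.8, 0.8, 0.8, 0.8, 0.8, 0.8, 0.8, 0.8, 0.8, 0.8, 0.8, 0.8, 0.8], linear=[[0, 0, -0.005], [0, 0, -0.02], [0, 0, -0.05], [0, -0.02, -0.09], [-0.005, -0.05, -0.14], [-0.01, -0.09, -0.18], [-0.015, -0.13, -0.22], [-0.02, -0.17, -0.26], [-0.03, -0.21, -0.29], [-0.035, -0.24, -0.31], [-0.037, -0.256, -0.315], [-0.037, -0.256, -0.315], [-0.037, -0.256, -0.315]], delta_rot=[[0, 0, 0], [0, 0, 0], [0, 0, 0], [0, 0, -3], [0, 0, -6], [0, 0, -9], [0, 0, -12], [0, 0, -15], [0, 0, -17], [0, 0, -19], [0, 0, -19], [0, 0, -19], [0, 0, -19]])

```text
time: 5.55
eef_pos: [0.4685, 0.0194, 0.3177]
tcp_rot: [1.0, 0.001, -0.001, 0.0]
contact_force: [0.5, 0.6, -2.6]
opening: 0.254
```

```bash
python3 - <<'E'
from h import *
s=ctrl.get_state();print(s['eef_pos'],s['contact_force'],s['opening'],s['qpos'])
print(R.from_quat(s['tcp_rot']).as_matrix().round(3))
snap('wrist','w2');snap('scene','s2')
E
```

```text
[0.46851344 0.01944519 0.31773628] [ 0.4747657   0.63256493 -2.55511341] 0.25398634008416626 [-1.75031497e-01 -2.38639854e-01  1.95550924e+00 -6.70218192e-04
  1.42760680e+00 -1.76041909e-01]
[[ 1.     0.001 -0.003]
 [ 0.001 -1.    -0.   ]
 [-0.003  0.    -1.   ]]
```

View pics/w2.png

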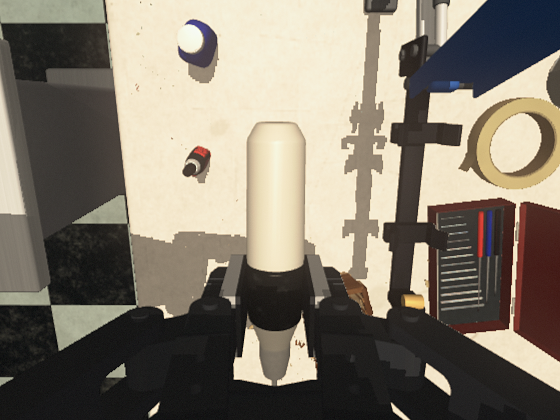

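The drill is held aligned with the tool (tail (276,122), nose (276,383)). The cradle's saddles are near (425,133) and (413,233), with the gold end knob at (413,300) and the blue keeper at top right. I'll enlarge this.

```bash
python3 - <<'E'
from h import *
w=ld('w2')['frame'][...,::-1];a=ld('s2')['frame'][...,::-1]
o=np.zeros((600,800,3),np.uint8)
W=cv2.resize(w[20:260,370:480],None,fx=2.5,fy=2.5,interpolation=cv2.INTER_CUBIC);o[:,:275]=W
A=cv2.resize(a[160:210,195:280],None,fx=6,fy=6,interpolation=cv2.INTER_CUBIC);o[:300,285:285+510]=A
cv2.imwrite('pics/c3.png',o)
E
```

```text
(no output)
```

View pics/c3.png

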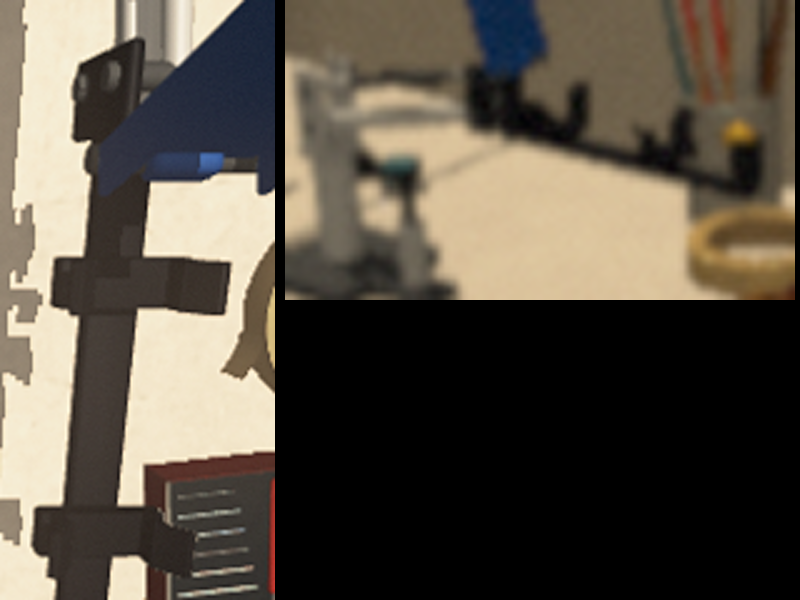

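```bash
python3 - <<'E'
from h import *
w=ld('w2');a=ld('s2')
def W(x,y): return (w,370+x/2.5,20+y/2.5)
def S(x,y): return (a,195+(x-285)/6,160+y/6)
for n,p,q in [('inR',W(222,287),S(578,85)),('outR',W(185,545),S(688,112)),('knob',(w,413,300),S(740,132))]:
    P=tri([p,q]);print(n,P.round(4),proj(w,P)-p[1:],proj(a,P)-q[1:])
for z in (.12,.125,.13,.135,.14,.145,.15):
    A=onz(*W(92,350)[0:3],z-.01);
    l1,r1=onz(*W(79,340),z-.01),onz(*W(129,340),z-.01); l2,r2=onz(*W(67,470),z-.01),onz(*W(117,470),z-.01)
    i=onz(*W(95,284),z);o=onz(*W(80,532),z)
    print(z,'spine w',(r1-l1)[0].round(4),'c',((l1+r1)/2).round(4)[:2],((l2+r2)/2).round(4)[:2],'saddle sep',np.linalg.norm(i-o).round(4),((i+o)/2).round(4))
    L,Rr=onz(*W(55,284),z+.011),onz(*W(230,284),z+.02);print('   ',L.round(4),Rr.round(4))
s=ctrl.get_state()
for (u,v) in [(276,122),(276,383)]:
    print('drill',[onz(w,u,v,z).round(4) for z in (s['eef_pos'][2]+.005,s['eef_pos'][2]+.01)])
E
```

```text
inR [0.6038 0.0663 0.1738] [-1.4 -1.1] [ 0.26666667 -0.16666667]
outR [ 0.6062 -0.018   0.1707] [1.  0.8] [-0.16666667  0.13333333]
knob [ 0.586  -0.0729  0.1747] [2.  1.8] [-0.43333333  0.4       ]
0.12 spine w 0.0185 c [0.5942 0.0411] [ 0.5945 -0.0089] saddle sep 0.0929 [0.5871 0.0158 0.12  ]
    [0.568  0.0631 0.131 ] [0.6235 0.0638 0.14  ]
0.125 spine w 0.0182 c [0.5924 0.0417] [ 0.5927 -0.0075] saddle sep 0.0915 [0.5853 0.0169 0.125 ]
    [0.5665 0.0634 0.136 ] [0.6211 0.0642 0.145 ]
0.13 spine w 0.018 c [0.5906 0.0424] [ 0.5909 -0.0061] saddle sep 0.0902 [0.5836 0.0179 0.13  ]
    [0.565  0.0638 0.141 ] [0.6187 0.0646 0.15  ]
0.135 spine w 0.0177 c [0.5888 0.0431] [ 0.5891 -0.0047] saddle sep 0.0888 [0.5819 0.019  0.135 ]
    [0.5635 0.0642 0.146 ] [0.6163 0.065  0.155 ]
0.14 spine w 0.0174 c [0.587  0.0438] [ 0.5873 -0.0033] saddle sep 0.0874 [0.5801 0.0201 0.14  ]
    [0.562  0.0646 0.151 ] [0.6139 0.0654 0.16  ]
0.145 spine w 0.0172 c [0.5852 0.0444] [ 0.5855 -0.002 ] saddle sep 0.0861 [0.5784 0.0211 0.145 ]
    [0.5605 0.065  0.156 ] [0.6115 0.0657 0.165 ]
0.15 spine w 0.0169 c [0.5834 0.0451] [ 0.5837 -0.0006] saddle sep 0.0847 [0.5767 0.0222 0.15  ]
    [0.559  0.0654 0.161 ] [0.609  0.0661 0.17  ]
drill [array([0.4686, 0.0818, 0.323 ]), array([0.4686, 0.082 , 0.328 ])]
drill [array([ 0.4688, -0.0288,  0.323 ]), array([ 0.4688, -0.0246,  0.328 ])]
```

Request:
step_arm(gripper=[0.8, 0.8, 0.8, 0.8, 0.8, 0.8, 0.8, 0.8, 0.8], linear=[[0.03, 0, 0], [0.07, -0.001, 0], [0.1, -0.002, 0.01], [0.114, -0.003, 0.04], [0.1145, -0.0035, 0.075], [0.1145, -0.0035, 0.105], [0.1145, -0.0035, 0.125], [0.1145, -0.0035, 0.132], [0.1145, -0.0035, 0.132]], delta_rot=[[0, 0, 0], [0, 0, 0], [0, 0, 0], [0, 0, 0], [0, 0, 0], [0, 0, 0], [0, 0, 0], [0, 0, 0], [0, 0, 0]])

```text
time: 6.78
eef_pos: [0.5839, 0.0236, 0.1876]
tcp_rot: [1.0, 0.001, 0.0, 0.0]
contact_force: [-0.5, 0.7, -1.9]
opening: 0.253
```

```bash
python3 - <<'E'
from h import *
s=ctrl.get_state();print(s['eef_pos'],s['contact_force'],s['opening'])
snap('wrist','w3');snap('scene','s3')
w=ld('w3')['frame'][...,::-1];a=ld('s3')['frame'][...,::-1]
o=np.zeros((600,800,3),np.uint8)
o[:420,:440]=w[:,60:500]
A=cv2.resize(a[130:210,195:285],None,fx=4,fy=4,interpolation=cv2.INTER_CUBIC);o[:320,440:800]=A
cv2.imwrite('pics/c4.png',o)
E
```

```text
[0.58388183 0.02360013 0.18758062] [-0.50320622  0.65472003 -1.88899834] 0.2528949193807625
```

View pics/c4.png

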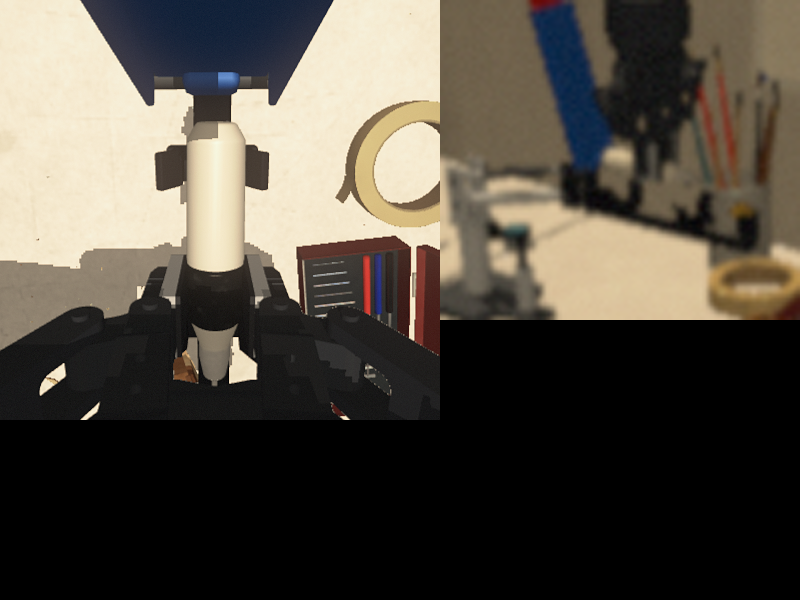

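Drill centred over the saddles to within 2 mm (saddle midpoint at u≈272, drill u≈276); keeper clear behind. Now I'll lower it slowly.

Request:
step_arm(gripper=[0.8, 0.8, 0.8, 0.8, 0.8, 0.8, 0.8, 0.8, 0.8, 0.8], linear=[[-0.001, 0, 0.005], [-0.002, 0, 0.012], [-0.002, 0, 0.018], [-0.002, 0, 0.022], [-0.002, 0, 0.025], [-0.002, 0, 0.028], [-0.002, 0, 0.031], [-0.002, 0, 0.034], [-0.002, 0.0005, 0.037], [-0.002, 0.001, 0.04]], delta_rot=[[0, 0, 0], [0, 0, 0], [0, 0, 0], [0, 0, 0], [0, 0, 0], [0, 0, 0], [0, 0, 0], [0, 0, 0], [0, 0, 0], [0, 0, 0]])

```text
time: 8.12
eef_pos: [0.5818, 0.0228, 0.1473]
tcp_rot: [1.0, 0.001, 0.0, -0.0]
contact_force: [-0.0, -0.0, -1.5]
opening: 0.253
```

Request:
step_arm(gripper=[0.8, 0.8, 0.8, 0.8, 0.8, 0.8, 0.8, 0.8], linear=[[0, 0.0005, 0.002], [0, 0.001, 0.005], [0, 0.0015, 0.008], [0, 0.002, 0.011], [0, 0.0025, 0.014], [0, 0.003, 0.016], [0, 0.003, 0.018], [0, 0.003, 0.018]], delta_rot=[[0, 0, 0], [0, 0, 0], [0, 0, 0], [0, 0, 0], [0, 0, 0], [0, 0, 0], [0, 0, 0], [0, 0, 0]])

```text
time: 9.12
eef_pos: [0.5817, 0.0198, 0.1293]
tcp_rot: [1.0, 0.001, 0.0, 0.0]
contact_force: [0.2, 0.1, -0.8]
opening: 0.253
```

```bash
python3 - <<'E'
from h import *
for i in range(3):
    s=ctrl.get_state();print(s['eef_pos'],s['contact_force'],s['wrist_torque'],s['opening'])
    if i<2: d=ctrl.read_camera('scene')
snap('scene','s4')
w=ld('s3')['frame'][...,::-1];a=ld('s4')['frame'][...,::-1]
f=lambda a:cv2.resize(a[140:220,195:295],None,fx=4,fy=4,interpolation=cv2.INTER_CUBIC)
cv2.imwrite('pics/c5.png',np.hstack([f(w),f(a)]))
E
```

```text
[0.5817273  0.0198131  0.12927039] [ 0.21750136  0.10031386 -0.77087424] [0.13553789 0.0133014  0.01377405] 0.2534218298326486
[0.58171744 0.01982683 0.12934365] [-0.17860222  0.25862047 -0.42300587] [ 0.15416912  0.02725205 -0.03264811] 0.25819106042200535
[0.58173065 0.01983497 0.12944573] [-0.34616707  0.72936104 -0.32117524] [ 0.03057979  0.07311304 -0.03041588] 0.25430447104707365
```

View pics/c5.png

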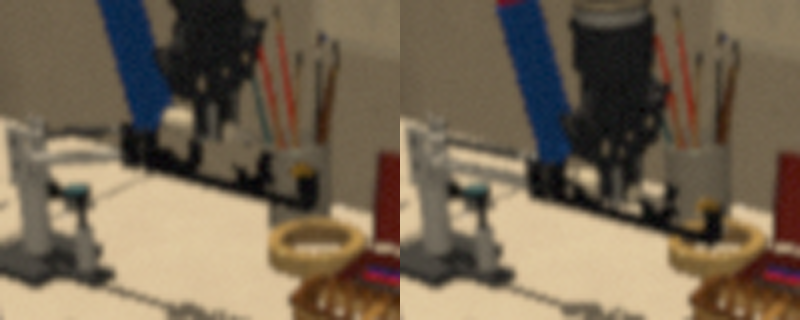

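The cradle has sunk about 28 mm under the drill, which lies in the saddles. Residual load is about 0.5 N, so I'll lower a little more.

Request:
step_arm(gripper=[0.8, 0.8, 0.8, 0.8, 0.8, 0.8, 0.8, 0.8], linear=[[0, 0, 0.002], [0, 0.0003, 0.004], [0, 0.0005, 0.006], [0, 0.0005, 0.007], [0, 0.0005, 0.007], [0, 0.0005, 0.007], [0, 0.0005, 0.007], [0, 0.0005, 0.007]], delta_rot=[[0, 0, 0], [0, 0, 0], [0, 0, 0], [0, 0, 0], [0, 0, 0], [0, 0, 0], [0, 0, 0], [0, 0, 0]])

```text
time: 10.28
eef_pos: [0.5817, 0.0194, 0.1224]
tcp_rot: [1.0, 0.001, 0.0, -0.0]
contact_force: [0.1, 1.5, 0.4]
opening: 0.258
```

```bash
python3 - <<'E'
from h import *
F=[]
for i in range(10):
    s=ctrl.get_state();F.append(s['contact_force'])
    d=ctrl.read_camera('scene')
print(s['eef_pos'],np.mean(F,0),np.std(F,0),s['time'])
E
```

```text
[0.58170653 0.01941821 0.12231779] [-0.08537016  1.62593432  0.24865495] [0.32484003 0.29633687 0.47227084] 10.725
```

Request:
step_arm(gripper=[0.8, 0.55, 0.5, 0.47, 0.44, 0.41, 0.38, 0.34, 0.3, 0.25, 0.2, 0.1, 0.0, -0.2, -0.2, -0.2], linear=[[0, -0.0005, -0.002], [0, -0.001, -0.003], [0, -0.001, -0.003], [0, -0.001, -0.003], [0, -0.001, -0.003], [0, -0.001, -0.003], [0, -0.001, -0.003], [0, -0.001, -0.003], [0, -0.001, -0.003], [0, -0.001, -0.003], [0, -0.001, -0.003], [0, -0.001, -0.003], [0, -0.001, -0.003], [0, -0.001, -0.003], [0, -0.001, -0.003], [0, -0.001, -0.003]], delta_rot=[[0, 0, 0], [0, 0, 0], [0, 0, 0], [0, 0, 0], [0, 0, 0], [0, 0, 0], [0, 0, 0], [0, 0, 0], [0, 0, 0], [0, 0, 0], [0, 0, 0], [0, 0, 0], [0, 0, 0], [0, 0, 0], [0, 0, 0], [0, 0, 0]], grip_force=20)

```text
time: 12.78
eef_pos: [0.5817, 0.0204, 0.1253]
tcp_rot: [1.0, 0.001, -0.0, -0.0]
contact_force: [-0.6, 0.3, -0.7]
opening: 0.598
```

```bash
python3 - <<'E'
from h import *
s=ctrl.get_state();print(s['eef_pos'],s['contact_force'],s['opening'],s['qpos'])
snap('wrist','w5');snap('scene','s5')
w=ld('w5')['frame'][...,::-1];a=ld('s5')['frame'][...,::-1]
o=np.zeros((420,800,3),np.uint8)
o[:,:440]=w[:,60:500]
o[:360,440:]=cv2.resize(a[120:210,195:285],None,fx=4,fy=4,interpolation=cv2.INTER_CUBIC)
cv2.imwrite('pics/c6.png',o)
E
```

```text
[0.58168374 0.02040259 0.12532679] [-0.56324589  0.25986361 -0.71591017] 0.5979048729771584 [-1.39178066e-01  1.94028990e-01  1.89270234e+00  8.33134931e-06
  1.05487593e+00 -1.41353828e-01]
```

View pics/c6.png

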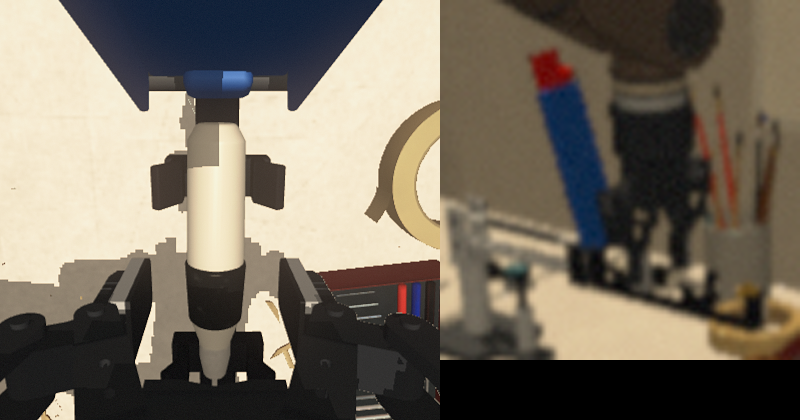

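Drill lies in both saddles with the chuck outward, arm settled and gripper clear. Rising, shutting the fingers and going behind the keeper.

Request:
step_arm(gripper=[-0.2, -0.2, -0.2, -0.2, 0.2, 0.6, 1, 1, 1, 1, 1, 1, 1, 1], linear=[[0, 0, -0.01], [0, 0, -0.03], [0, 0, -0.06], [0, 0, -0.11], [0, 0, -0.16], [0, 0, -0.21], [0, 0, -0.25], [0, -0.02, -0.265], [0, -0.06, -0.265], [0, -0.11, -0.265], [0, -0.16, -0.265], [0, -0.19, -0.265], [0, -0.2, -0.265], [0, -0.2, -0.265]], delta_rot=[[0, 0, 0], [0, 0, 0], [0, 0, 0], [0, 0, 0], [0, 0, 0], [0, 0, 0], [0, 0, 0], [0, 0, 0], [0, 0, 0], [0, 0, 0], [0, 0, 0], [0, 0, 0], [0, 0, 0], [0, 0, 0]])

```text
time: 14.62
eef_pos: [0.5808, 0.2209, 0.3897]
tcp_rot: [1.0, 0.002, -0.001, 0.0]
contact_force: [-0.5, -0.1, 0.3]
opening: -0.003
```

```bash
python3 - <<'E'
from h import *
s=ctrl.get_state();print(s['eef_pos'],s['contact_force'],s['opening'],s['qpos'])
snap('wrist','w6');snap('scene','s6')
w=ld('w6')['frame'][...,::-1];a=ld('s6')['frame'][...,::-1]
o=np.zeros((420,800,3),np.uint8)
o[:,:440]=w[:,60:500]
o[:360,440:]=cv2.resize(a[120:210,195:285],None,fx=4,fy=4,interpolation=cv2.INTER_CUBIC)
cv2.imwrite('pics/c7.png',o)
E
```

```text
[0.5808002  0.22092965 0.3896564 ] [-0.47832146 -0.12585244  0.25113176] -0.0031314412453030144 [ 2.00519864e-01  9.54013557e-02  1.51338537e+00 -3.21785181e-04
  1.53415338e+00  1.97134871e-01]
```

View pics/c7.png

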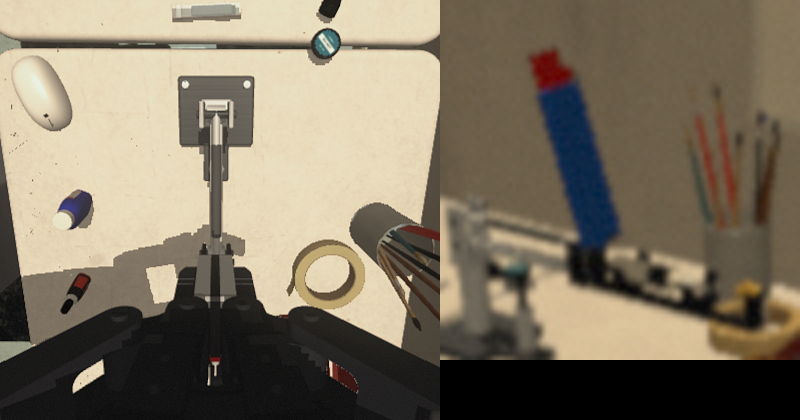

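Request:
step_arm(gripper=[1, 1, 1, 1, 1, 1, 1, 1, 1, 1, 1, 1, 1, 1, 1, 1, 1, 1, 1, 1], linear=[[0, 0, 0.04], [0, 0, 0.08], [0, 0.01, 0.105], [0, 0.025, 0.105], [0, 0.035, 0.105], [0, 0.043, 0.105], [0, 0.05, 0.105], [0, 0.057, 0.105], [0, 0.064, 0.105], [0, 0.071, 0.105], [0, 0.078, 0.105], [0, 0.085, 0.105], [0, 0.092, 0.105], [0, 0.099, 0.105], [0, 0.106, 0.105], [0, 0.113, 0.105], [0, 0.12, 0.105], [0, 0.127, 0.105], [0, 0.134, 0.105], [0, 0.14, 0.105]], delta_rot=[[0, 0, 0], [0, 0, 0], [0, 0, 0], [0, 0, 0], [0, 0, 0], [0, 0, 0], [0, 0, 0], [0, 0, 0], [0, 0, 0], [0, 0, 0], [0, 0, 0], [0, 0, 0], [0, 0, 0], [0, 0, 0], [0, 0, 0], [0, 0, 0], [0, 0, 0], [0, 0, 0], [0, 0, 0], [0, 0, 0]])

```text
time: 17.23
eef_pos: [0.5815, 0.0799, 0.2852]
tcp_rot: [1.0, 0.001, -0.0, 0.0]
contact_force: [-0.2, 0.0, -0.4]
opening: -0.0
```

```bash
cat >> h.py <<'E'
def redblue(name):
    d=ld(name);f=d['frame'][115:215,195:300].astype(int)
    r=(f[...,0]>110)&(f[...,1]<50)&(f[...,2]<60); b=(f[...,2]>80)&(f[...,0]<50)&(f[...,1]<90)
    o=[]
    for m in(r,b):
        n,l,st,c=cv2.connectedComponentsWithStats(m.astype(np.uint8));
        o.append([(int(st[i,4]),(c[i]+[195,115]).round(1).tolist(),(st[i,:4]+[195,115,0,0]).tolist()) for i in range(1,n) if st[i,4]>5])
    return o
E
python3 - <<'E'
from h import *
s=ctrl.get_state();print(s['eef_pos'],s['contact_force'],s['time'])
print(redblue('s6'));snap('scene','s7');print(redblue('s7'))
E
```

```text
[0.58150819 0.07992304 0.28521351] [-0.19812032  0.01437823 -0.43821437] 17.225
[[(6, [288.2, 208.7], [287, 208, 4, 2]), (7, [294.1, 210.1], [292, 209, 6, 3])], []]
[[(15, [292.4, 209.7], [287, 208, 12, 4])], []]
```

```bash
sed -i 's/r=(f.*$/r=(f[...,0]>2.2*f[...,1])\&(f[...,0]>2.2*f[...,2])\&(f[...,0]>70); b=(f[...,2]>1.8*f[...,0])\&(f[...,2]>1.4*f[...,1])\&(f[...,2]>45)/; s/>5\]/>20]/' h.py
python3 - <<'E'
from h import *
print(redblue('s6'));print(redblue('s7'))
a=ld('s7')
for ph in (1.9,1.6,1.4,1.2,1.0,.08): print(ph,proj(a,[.5815,.096-.168*np.cos(ph),.155+.168*np.sin(ph)]))
E
```

```text
[[(61, [222.0, 137.1], [218, 133, 10, 9]), (214, [294.5, 190.0], [289, 179, 11, 23]), (25, [290.7, 209.7], [285, 208, 14, 4])], [(372, [229.4, 161.0], [220, 141, 19, 41])]]
[[(72, [238.6, 139.4], [235, 134, 9, 11]), (218, [294.4, 190.0], [289, 179, 11, 23]), (26, [290.8, 209.7], [285, 207, 14, 5])], [(302, [237.0, 162.6], [231, 145, 13, 38])]]
1.9 [220.8 135.8]
1.6 [230.4 135.2]
1.4 [237.3 137.1]
1.2 [244.3 140.8]
1.0 [250.9 146.2]
0.08 [269.3 184.3]
```

Keeper at about 1.37 rad; continuing the push.

Request:
step_arm(gripper=[1, 1, 1, 1, 1, 1, 1, 1, 1, 1, 1, 1], linear=[[0, 0.005, 0], [0, 0.01, 0], [0, 0.015, 0], [0, 0.02, 0], [0, 0.025, 0], [0, 0.03, 0], [0, 0.035, 0], [0, 0.04, 0], [0, 0.045, 0], [0, 0.05, 0], [0, 0.05, 0], [0, 0.05, 0]], delta_rot=[[0, 0, 0], [0, 0, 0], [0, 0, 0], [0, 0, 0], [0, 0, 0], [0, 0, 0], [0, 0, 0], [0, 0, 0], [0, 0, 0], [0, 0, 0], [0, 0, 0], [0, 0, 0]])

```text
time: 18.77
eef_pos: [0.5817, 0.0304, 0.2854]
tcp_rot: [1.0, 0.001, 0.0, -0.0]
contact_force: [-0.3, -0.3, 0.2]
opening: 0.0
```

```bash
python3 - <<'E'
from h import *
s=ctrl.get_state();print(s['eef_pos'],s['contact_force'],s['time'])
snap('scene','s8');print(redblue('s8'))
E
```

```text
[0.58167949 0.03042856 0.28535947] [-0.25440118 -0.34286981  0.17956506] 18.775
[[(215, [294.4, 190.1], [289, 179, 11, 23]), (53, [268.5, 186.5], [264, 183, 11, 9]), (24, [291.0, 209.7], [285, 208, 14, 4])], [(216, [247.1, 183.8], [232, 179, 32, 12])]]
```

```bash
python3 - <<'E'
from h import *
a=ld('s8')
for z in (.15,.16,.165,.17,.18): print(z,onz(a,268.5,186.5,z).round(4),proj(a,[.5815,-.0715,z]))
for i in range(2):
    snap('scene','s8');print(redblue('s8')[0][1],redblue('s8')[1])
E
```

```text
0.15 [ 0.5998 -0.0525  0.15  ] [269.5 189.1]
0.16 [ 0.5799 -0.0685  0.16  ] [269.4 186.5]
0.165 [ 0.57   -0.0765  0.165 ] [269.4 185.2]
0.17 [ 0.56   -0.0845  0.17  ] [269.3 183.9]
0.18 [ 0.5401 -0.1005  0.18  ] [269.2 181.3]
(52, [268.5, 186.6], [264, 183, 11, 9]) [(215, [247.0, 183.6], [231, 179, 33, 12])]
(50, [268.5, 186.4], [264, 183, 11, 9]) [(217, [246.6, 183.4], [231, 179, 33, 11])]
```

Request:
step_arm(gripper=[1, 1, 1, 1, 1, 1, 1, 1, 1, 1, 1, 1, 1, 1], linear=[[0, 0.04, 0], [0, 0.08, 0], [0, 0.101, 0.02], [0, 0.101, 0.06], [0, 0.101, 0.09], [0, 0.101, 0.1], [0, 0.101, 0.105], [0, 0.101, 0.109], [0, 0.101, 0.113], [0, 0.101, 0.117], [0, 0.101, 0.121], [0, 0.101, 0.125], [0, 0.101, 0.128], [0, 0.101, 0.13]], delta_rot=[[0, 0, 0], [0, 0, 0], [0, 0, 0], [0, 0, 0], [0, 0, 0], [0, 0, 0], [0, 0, 0], [0, 0, 0], [0, 0, 0], [0, 0, 0], [0, 0, 0], [0, 0, 0], [0, 0, 0], [0, 0, 0]])

```text
time: 20.68
eef_pos: [0.582, -0.0705, 0.1552]
tcp_rot: [1.0, 0.001, 0.0, -0.0]
contact_force: [0.1, 1.5, 2.0]
opening: -0.003
```

```bash
python3 - <<'E'
from h import *
s=ctrl.get_state();print(s['eef_pos'],s['contact_force'],s['time'])
snap('scene','s9');print(redblue('s9')[0],redblue('s9')[1])
E
```

```text
[ 0.58196812 -0.07046114  0.15522748] [0.12946343 1.50159151 1.96196263] 20.675
[(222, [294.3, 190.0], [289, 179, 11, 23]), (35, [268.3, 190.5], [264, 187, 11, 8]), (26, [290.4, 209.6], [285, 207, 14, 5])] [(225, [247.6, 186.8], [232, 182, 33, 12])]
```

Request:
step_arm(gripper=[1, 1, 1, 1, 1, 1, 1, 1], linear=[[0, 0, 0.003], [0, 0, 0.006], [0, 0, 0.009], [0, -0.0005, 0.012], [0, -0.0005, 0.015], [0, -0.001, 0.017], [0, -0.001, 0.019], [0, -0.001, 0.021]], delta_rot=[[0, 0, 0], [0, 0, 0], [0, 0, 0], [0, 0, 0], [0, 0, 0], [0, 0, 0], [0, 0, 0], [0, 0, 0]])

```text
time: 21.72
eef_pos: [0.582, -0.0694, 0.1344]
tcp_rot: [1.0, 0.001, 0.0, -0.0]
contact_force: [-0.4, 2.7, 2.3]
opening: -0.004
```

Request:
step_arm(gripper=[1, 1, 1, 1, 1, 1], linear=[[0, -0.0005, 0.002], [0, -0.001, 0.004], [0, -0.0015, 0.006], [0, -0.002, 0.008], [0, -0.002, 0.01], [0, -0.0025, 0.012]], delta_rot=[[0, 0, 0], [0, 0, 0], [0, 0, 0], [0, 0, 0], [0, 0, 0], [0, 0, 0]])

```text
time: 22.48
eef_pos: [0.583, -0.0677, 0.1246]
tcp_rot: [1.0, 0.001, 0.001, 0.001]
contact_force: [-1.7, 1.2, 12.9]
opening: -0.0
```

```bash
python3 - <<'E'
from h import *
s=ctrl.get_state();print(s['eef_pos'],s['contact_force'],s['time'])
snap('scene','s10');print(redblue('s10')[0],redblue('s10')[1])
a=ld('s10');z=s['eef_pos'];print(proj(a,[.5815,z[1],z[2]]))
E
```

```text
[ 0.58297855 -0.06774184  0.12461103] [-1.70000149  1.22209996 12.88523417] 22.475
[(222, [294.3, 189.9], [289, 179, 11, 23]), (38, [267.5, 198.0], [263, 195, 11, 8]), (22, [292.2, 204.7], [285, 203, 15, 4]), (27, [290.6, 209.6], [285, 207, 14, 5])] [(211, [247.0, 194.1], [231, 190, 34, 11])]
[269.  195.5]
```

Request:
step_arm(gripper=[1, 1, 1, 1], linear=[[0, 0, 0.0005], [0, 0, 0.0005], [0, 0, 0.001], [0, 0, 0.001]], delta_rot=[[0, 0, 0], [0, 0, 0], [0, 0, 0], [0, 0, 0]])

```text
time: 23.02
eef_pos: [0.5832, -0.0678, 0.1245]
tcp_rot: [1.0, 0.001, 0.001, 0.001]
contact_force: [-2.6, 2.7, 13.7]
opening: 0.002
```

Request:
step_arm(gripper=[1, 1, 1, 1], linear=[[-0.0005, 0, 0.0005], [-0.001, 0, 0.0005], [-0.001, 0, 0.001], [-0.001, 0, 0.001]], delta_rot=[[0, 0, 0], [0, 0, 0], [0, 0, 0], [0, 0, 0]])

```text
time: 23.52
eef_pos: [0.5829, -0.0678, 0.1242]
tcp_rot: [1.0, 0.001, 0.002, 0.001]
contact_force: [-2.2, 2.3, 13.7]
opening: -0.004
```

```bash
python3 - <<'E'
from h import *
s=ctrl.get_state();print(s['eef_pos'],s['contact_force'],s['joint_efforts'],s['time'])
snap('scene','s11');print(redblue('s11')[0][1],redblue('s11')[1])
E
```

```text
[ 0.58291176 -0.06779142  0.12420722] [-2.20569661  2.34483695 13.70428725] [-1.42908387e+00 -2.64541411e+01 -2.10631049e+01 -3.40296384e-01
 -7.70095121e-01 -1.18546234e-02] 23.525
(34, [267.5, 198.1], [263, 195, 11, 8]) [(214, [247.2, 194.2], [231, 190, 34, 11])]
```

Request:
step_arm(gripper=[1, 1, 1, 1, 1], linear=[[0, 0, 0.0005], [0, 0, 0.0005], [0, 0, 0.001], [0, 0, 0.001], [0, 0, 0.001]], delta_rot=[[0, 0, 0], [0, 0, 0], [0, 0, 0], [0, 0, 0], [0, 0, 0]])

```text
time: 24.2
eef_pos: [0.5831, -0.0679, 0.1234]
tcp_rot: [1.0, 0.001, 0.003, 0.001]
contact_force: [-2.7, 1.7, 14.3]
opening: -0.004
```

Request:
step_arm(gripper=[1, 1, 1, 1, 1], linear=[[0, 0, 0.0005], [0, 0, 0.0005], [0, 0, 0.001], [0, 0, 0.001], [0, 0, 0.001]], delta_rot=[[0, 0, 0], [0, 0, 0], [0, 0, 0], [0, 0, 0], [0, 0, 0]])

```text
time: 24.82
eef_pos: [0.5825, -0.0681, 0.1211]
tcp_rot: [1.0, 0.001, 0.002, 0.001]
contact_force: [-1.5, 1.0, 11.1]
opening: 0.001
```

Request:
step_arm(gripper=[1, 1, 1], linear=[[0, 0, 0], [0, 0, 0], [0, 0, 0]], delta_rot=[[0, 0, 0], [0, 0, 0], [0, 0, 0]])

```text
time: 25.2
eef_pos: [0.5825, -0.0681, 0.1211]
tcp_rot: [1.0, 0.001, 0.002, 0.001]
contact_force: [-1.2, 1.4, 10.9]
opening: -0.001
```

```bash
python3 - <<'E'
from h import *
snap('scene','s12');print(redblue('s12')[0][1],redblue('s12')[1])
s=ctrl.get_state();print(s['eef_pos'],s['contact_force'],s['time'])
E
```

```text
(30, [267.6, 198.9], [263, 197, 11, 6]) [(216, [247.2, 194.5], [231, 190, 34, 12])]
[ 0.58253112 -0.06809108  0.12108208] [-1.57713033  1.67421958 10.45012342] 25.25
```

Request:
step_arm(gripper=[1, 1, 1, 1, 1], linear=[[0, 0, 0.0005], [0, 0, 0.001], [0, 0, 0.0015], [0, 0, 0.002], [0, 0, 0.002]], delta_rot=[[0, 0, 0], [0, 0, 0], [0, 0, 0], [0, 0, 0], [0, 0, 0]])

```text
time: 25.88
eef_pos: [0.5806, -0.0676, 0.1159]
tcp_rot: [1.0, 0.001, -0.0, 0.0]
contact_force: [1.5, -1.4, 2.1]
opening: -0.001
```

```bash
python3 - <<'E'
from h import *
for i in range(3):
    snap('scene','s13');print(redblue('s13')[0][1],redblue('s13')[1]);s=ctrl.get_state();print(s['eef_pos'],s['contact_force'],s['time'])
# predicted tab px for keeper angle, given arm drop
E
```

```text
(30, [267.7, 199.6], [263, 197, 11, 8]) [(246, [247.6, 194.4], [231, 188, 35, 15])]
[ 0.58060798 -0.06750603  0.11580357] [ 0.46669694 -1.70083565  1.73531104] 25.925
(32, [268.2, 199.3], [263, 197, 12, 7]) [(247, [247.6, 194.4], [231, 188, 35, 15])]
[ 0.58059734 -0.06741615  0.11584954] [ 0.29985142 -1.57318749  2.13283883] 25.975
(32, [267.8, 199.5], [263, 197, 11, 7]) [(244, [247.5, 194.3], [231, 188, 35, 15])]
[ 0.58063368 -0.06734712  0.11590748] [ 0.51839284 -1.9347582   1.87409933] 26.025
```

Force fell from 14 to 2 N, the hinge end rose and the tab sank, so it clicked. Easing off slowly now, with the arm following.

Request:
step_arm(gripper=[1, 1, 1, 1, 1, 1, 1, 1, 1, 1, 1, 1, 1, 1, 1, 1, 1, 1, 1, 1], linear=[[0, 0, -0.001], [0, 0, -0.002], [0, 0, -0.0035], [0, 0, -0.005], [0, 0, -0.007], [0, 0, -0.009], [0, 0.0005, -0.011], [0, 0.0005, -0.013], [0, 0.001, -0.015], [0, 0.001, -0.017], [0, 0.0015, -0.019], [0, 0.0015, -0.021], [0, 0.002, -0.023], [0, 0.002, -0.025], [0, 0.0025, -0.027], [0, 0.0025, -0.029], [0, 0.003, -0.0305], [0, 0.003, -0.032], [0, 0.003, -0.0335], [0, 0.003, -0.035]], delta_rot=[[0, 0, 0], [0, 0, 0], [0, 0, 0], [0, 0, 0], [0, 0, 0], [0, 0, 0], [0, 0, 0], [0, 0, 0], [0, 0, 0], [0, 0, 0], [0, 0, 0], [0, 0, 0], [0, 0, 0], [0, 0, 0], [0, 0, 0], [0, 0, 0], [0, 0, 0], [0, 0, 0], [0, 0, 0], [0, 0, 0]])

```text
time: 28.52
eef_pos: [0.5808, -0.0701, 0.1513]
tcp_rot: [1.0, 0.001, -0.0, 0.0]
contact_force: [0.7, 0.4, 0.3]
opening: -0.004
```

```bash
python3 - <<'E'
from h import *
snap('scene','s14');print(redblue('s14')[0][1],redblue('s14')[1]);s=ctrl.get_state();print(s['eef_pos'],s['contact_force'],s['time'])
E
```

```text
(32, [268.8, 190.8], [264, 189, 12, 6]) [(261, [248.0, 185.5], [231, 179, 35, 15])]
[ 0.58095929 -0.07014736  0.1516026 ] [ 0.41858416 -0.99255172 -0.07675835] 28.575
```

Nearly free; now very slow for the last few mm, then away.

Request:
step_arm(gripper=[1, 1, 1, 1, 1, 1, 1, 1, 1, 1, 1, 1, 1, 1, 1, 1, 1, 1, 1, 1], linear=[[0, 0, -0.0005], [0, 0, -0.001], [0, 0, -0.0015], [0, 0, -0.002], [0, 0, -0.0025], [0, 0, -0.003], [0, 0, -0.0035], [0, 0, -0.004], [0, 0, -0.0045], [0, 0, -0.005], [0, 0, -0.006], [0, 0, -0.007], [0, 0, -0.008], [0, 0, -0.01], [0, 0, -0.015], [0, 0, -0.03], [0, 0, -0.06], [0, 0, -0.1], [0, 0, -0.13], [0, 0, -0.14]], delta_rot=[[0, 0, 0], [0, 0, 0], [0, 0, 0], [0, 0, 0], [0, 0, 0], [0, 0, 0], [0, 0, 0], [0, 0, 0], [0, 0, 0], [0, 0, 0], [0, 0, 0], [0, 0, 0], [0, 0, 0], [0, 0, 0], [0, 0, 0], [0, 0, 0], [0, 0, 0], [0, 0, 0], [0, 0, 0], [0, 0, 0]])

```text
time: 31.08
eef_pos: [0.582, -0.0704, 0.2953]
tcp_rot: [1.0, 0.001, 0.003, 0.001]
contact_force: [0.4, -0.5, 0.7]
opening: 0.001
```

```bash
python3 - <<'E'
from h import *
snap('scene','s15');print(redblue('s15')[0],redblue('s15')[1]);s=ctrl.get_state();print(s['eef_pos'],s['contact_force'],s['time'])
b=ld('s8')['frame'][...,::-1];a=ld('s15')['frame'][...,::-1]
f=lambda a:cv2.resize(a[160:250,180:280],None,fx=4,fy=4,interpolation=cv2.INTER_CUBIC)
cv2.imwrite('pics/c8.png',np.hstack([f(b),f(a)]))
E
```

```text
[(221, [294.4, 190.0], [289, 179, 11, 23]), (54, [269.0, 189.6], [264, 187, 12, 8]), (27, [290.6, 209.6], [285, 207, 14, 5])] [(258, [247.8, 185.0], [231, 179, 35, 15])]
[ 0.58192236 -0.07035842  0.29506628] [ 0.16211921 -0.56674068  0.83547777] 31.125
```

View pics/c8.png

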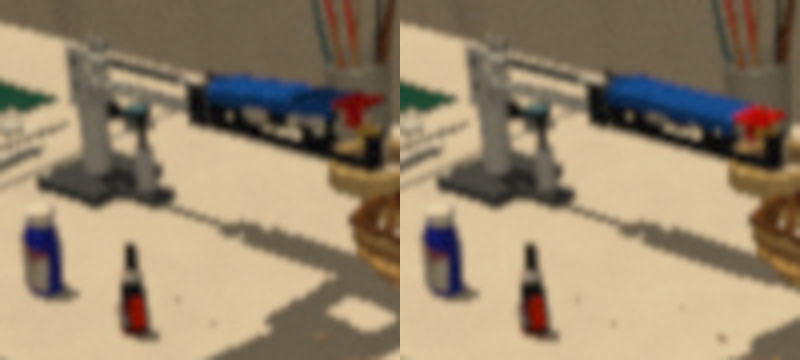

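With the hinge at the same pixel in both, the tab now sits 3 px (about 12 mm) lower than when ajar and rests on the end post, so the keeper is fully shut. The bottles are unmoved and the robot is clear.

```bash
python3 - <<'E'
from h import *
snap('scene','s16');print(redblue('s16')[0][1],redblue('s16')[1]);print(ctrl.sign_off())
E
```

```text
(53, [269.1, 189.5], [264, 186, 12, 9]) [(257, [247.7, 185.0], [231, 179, 35, 15])]
the job is handed in; nothing more can be done
None
```

The job is done and handed in at about 31 s of robot time.

- **Drill:** I laid the mini drill in both saddles with the chuck pointing away from the stand. I lowered it until the arm carried its weight (wrist force near 0), and only then let go.
- **Keeper:** I swung it over the drill and let it fall ajar. I pressed the tab to a peak of about 14 N, and the force dropped to about 2 N at the click. I then eased off at 4 to 16 mm/s with the arm following.

**Last checks:** Compared with when it was ajar, the hinge is at the same pixel and the tab sits about 12 mm lower, which matches fully shut. Two readings before sign-off agreed to 0.1 px, so the arm was at rest. In the scene image both bottles stand where they were, and the gripper is about 14 cm clear.

- **Sideways force:** I saw 1 to 3 N along the keeper while pressing, and it did not matter.
- **Not checked directly:** I confirmed the click only from the force drop and the images. I did not measure arm bounce between readings.
- **Picture budget:** I viewed 12 pictures, two more than planned.

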